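# Open the child-proof vitamin bottle

### The arm

A 6-joint arm with a two-finger parallel gripper is mounted at the origin on the work surface. World frame = base frame: x ahead of the robot, y to its left, z up, the work surface at z = 0. Lengths are in m, angles in degrees, forces in N, time in s.
With the tool pointing down it reaches from about 0.2 to 0.875 m from the base axis. Payload 3.4 kg.
Tool frame: the origin (TCP) lies on the centre line of the jaws, within the pads' length; the fingertips stand 14 mm ahead of it and the grasp point (between the pads) lies 5 mm behind it; z points along the fingers, y is the line along which they close (so a half turn about z gives the same grasp; the last joint's range is limited). The gripper opens to 94 mm and grips with 3 to 60 N. Pads are 16 mm wide; open, the fingers measure 119 mm over their backs; the gripper's body (75 mm by 177 mm) begins 78 mm behind the grasp point.
Start: joints at [61.421, 15.808, 86.224, -0, 77.962, -6.933], TCP at [0.212, 0.534, 0.219] pointing down, gripper open.
Joint ranges: [-165.64, 165.64], [-43.16, 119.46], [12.63, 154.43], [-67.54, 247.53], [6.08, 155.33], [-154.97, 154.97]. Speed limits (degrees/s): [147.25, 147.25, 180, 180, 180, 180].

### API

Orientations are given as a 3x3 rotation matrix whose columns are the frame's x, y, z axes.
In Python, from bench import bot, optics gives the robot as it stands. The module is installed in compiled form; this text tells all that it offers.
- The arm moves only by the shell command python3 -m pendant 'ROWS' [OPENING]. ROWS is JSON, a list of rows, each an object of numbers: "tx", "ty", "tz": the shift along the tool's x, y, z in m; "yaw": the turn about the tool's z in rad. A call has 1 to 20 rows; each row is the pose to reach, as a shift and turn from the pose commanded when the call began, along the tool's axes at that moment; what a row does not reach only later rows make up. A row lasts 1/10 s, in which the tool goes at most 50 mm and 8.59 degrees, less where a joint would pass 70% of its speed; a pose out of reach is approached as far as the arm can. A call with a gripper value outside its range is refused whole. OPENING is the closure, from 0 (fully open) to 1 (shut), set as the call begins (- or left out, the last holds). The fingers move at their own pace and stop on an object; the grip force is fixed at half the most. Time passes only in rows, so rows that repeat a pose let the fingers close. It gives the time, the measured TCP pose, the force, the opening and the grip force at its end, in the units of the state.
- bot.get_obs(): the state, without advancing time (a new reading comes with each control period).
- optics.camera(name): name is "scene" or "top"; returns the picture (480x640x3 uint8, red, green, blue); there is no depth.
- optics.camera_params(name): a dict with "fovy" (degrees; the focal length in pixels is half the picture's height over the tangent of half this angle, whatever the lens; pixels are square), "cx", "cy" (the principal point, pixels), "origin" and "attitude" of the camera in the world. Camera axes: x right, y up, looking along -z (the intrinsics and any distortion apply to the point x, -y, -z); pixel columns grow to the right and rows downward; lengths in m; the calibration is good to about 2 mm. A picture is of the moment at which its call begins. camera_params takes no time and is no camera call.
- bot.job_done(): hands the job in; it is judged then, once.
The state is a dict: "time": time; "q": joint angles; "qvel": joint speeds; "tau": joint torques, N m; "tcp_pos": TCP position; "tool_rot": TCP orientation; "force": force on the tool from outside, world axes, zero at the start; "moment": the same for the moment, N m; "grip_width": finger opening in m; "grip_force": force on a finger pad.
Only numpy, scipy, OpenCV 4.12 (cv2) and the standard library are available. Lean on these libraries where they do the work, as an engineer would, in place of code of your own. Each camera call takes 0.05 s, during which the arm holds its last target. There are 200 camera calls.

### The job

Open the amber vitamin bottle standing in the wooden caddy: hold its white child-proof cap, press it down against its spring, keep it down while you turn it to the left (counter-clockwise from above) past its lock, about a sixth of a turn, and lift it off. Press firmly but do not force anything: 13 to 20 N is plenty, while 40 N between cap and bottle, or wrenching at a cap that is still locked, breaks the catches. Set the cap down flat in the middle of the blue dish, the right way up and not dropped, and leave the bottle upright in its well and everything else where it stands.

Things in the scene. Friction and masses are not known exactly. Their poses are not given: they have to be found in the camera images.
- cap: white ribbed round push-and-turn cap of the amber bottle, 53 mm across (52 over its flats), 26 mm high, 35 g. Origin: centre of its lower edge, z up. Inside, three lugs sit in notches under hooks of the neck. Shut, its lower edge is 84.5 mm above the bottle's origin, x axes parallel. Neck stands 14 mm up into it: lift 30 mm before moving aside
- cap_top (a point): centre of the cap's flat top (26 mm above its origin), with two red left-turn arrows. Pressed down, the cap turns counter-clockwise: its lugs pass under the teeth from about 3 to 38 degrees and stand in the open gaps from 40 to 80 degrees from the start, where it lifts straight off (aim at 60); then the next hooks stop it, as does any clockwise turn. Let up too early it catches again
- cap_edge (a point): centre of the cap's lower edge, same as its origin. A hidden spring disc pushes the cap up on the bottle with 6 N when shut and 2.5 N more per mm the cap goes down on the bottle. Pressed 3 mm (13.5 N) its lugs clear the lock teeth; at 4.5 mm (17 N) this edge stands hard on the bottle's shoulder and the force climbs steeply
- foot (a point): centre of the bottle's underside. The bottle stands on a soft foam pad 14 mm thick, top 22 mm above the caddy's underside, which gives way under light pressing (it is flat by 8 N) by anything from 0.5 to 12 mm, more or less worn from one time to the next, before it is firm: so how far the hand goes down says nothing, only the force does
- bottle: amber square bottle, 56 x 56 mm, plain labels, flat shoulder at 80 mm height, round neck of 34 mm to its rim at 99 mm, 0.1 to 0.2 kg. Origin: centre of its underside. It stands loose (1.5 mm play each side) in one of the caddy's two square end wells, which keeps it from turning with the cap
- caddy: wooden caddy fixed to the table, 116 x 193 mm, walls 55 mm high (front slot wall 30 mm), floor 8 mm thick. Origin: centre of its underside; y runs along its length. The two square bottle wells of 59 mm are centred at x = 23.5 mm, y = +62 and -62 mm; a pill box lies in the well between them, a remote control in the slot at x = -32 mm
- dish: shallow round blue ceramic dish on the table, left or right of the caddy, 132 mm across, 12 mm high, flat inner floor 5 mm above its underside and about 104 mm across. Origin: centre of its underside, z up
- other_bottle: bystander, must stay shut and in its well: square white bottle of the same size with a green cap (a plain closed bottle, top at 110.5 mm). Origin: centre of its underside
- remote: bystander: black remote control 34 x 170 x 18 mm lying in the caddy's front slot; origin under its centre
- pill_box: bystander: light-blue pill box 46 x 40 x 31 mm in the caddy's middle well, between the two bottles; origin under its centre
- tumbler: bystander: clear drinking glass, 72 mm across and 95 mm high, on the table on the other side of the caddy from the dish; origin under its centre
- candle: bystander: candle in a glass jar, 80 mm across and 75 mm high, on the table beyond the caddy; origin under its centre
Mind the look-alikes: they are no part of the job. Leave any black or purple look-alike of the cap alone.

How it is judged:
By the outcome, as a careful person would: the job done as asked, in the order asked, and still so for the second after the job is handed in, with the robot touching nothing.
It also fails if it takes over 51 s, if anything falls off the work surface, if the arm or the gripper's body presses on something with over 40 N, if the wrist force passes 120 N, or if a joint passes its speed limit or range.

## Working session

There is one attempt and no reset: what is moved stays moved. The work goes in short steps, Python scripts to look and compute and a shell command to move; the robot and the scene stay as the last step left them, time stands still between calls to the robot, and variables do not carry over. Pictures are saved under pics/ and viewed, at most 10 in all, crops included, and the job is handed in when it is done.

```bash
mkdir -p pics; python3 - <<'E'
from bench import bot, optics
import cv2
o=bot.get_obs()
print(o)
for n in("scene","top"):
    print(n,optics.camera_params(n)); im=optics.camera(n); cv2.imwrite(f"pics/{n}0.png",im[:,:,::-1])
E
```

```text
{'time': 0.0, 'q': array([ 6.14212028e+01,  1.58461194e+01,  8.62950132e+01,  3.01118741e-03,
        7.79605002e+01, -6.93205909e+00]), 'qvel': array([ 0.08408377,  0.13592896, -0.07948162, -0.0321435 ,  0.0845234 ,
        0.05373734]), 'tau': array([ 7.23632129e-04, -4.04600644e+01, -2.37229568e+01,  7.03354552e-02,
        3.44438769e-02, -1.25401552e-04]), 'tcp_pos': array([0.21182872, 0.53398104, 0.21862111]), 'tool_rot': array([[-9.29471706e-01,  3.68892327e-01, -8.93676609e-04],
       [ 3.68893315e-01,  9.29470479e-01, -1.53311598e-03],
       [ 2.65091303e-04, -1.75465925e-03, -9.99998425e-01]]), 'force': array([ 0.33597028,  0.57068467, -0.21997158]), 'moment': array([-0.04843128, -0.04085633,  0.03294262]), 'grip_force': 0.0, 'grip_width': 0.09380911357141368}
scene {'fovy': 53.26782185805336, 'cx': 318.2746913658416, 'cy': 233.94315860488018, 'origin': array([0.85883484, 0.46781601, 0.93337394]), 'attitude': array([[-0.88097548, -0.39526178,  0.26009675],
       [ 0.47312721, -0.74253759,  0.47411873],
       [ 0.0057306 ,  0.54074583,  0.84116652]])}
top {'fovy': 43.54593958123291, 'cx': 317.33525349692366, 'cy': 234.98819687245697, 'origin': array([ 3.44683351e-01, -9.58128718e-04,  1.38618184e+00]), 'attitude': array([[ 0.00173181,  0.97845587, -0.20644881],
       [-0.99999526,  0.00116884, -0.00284883],
       [-0.00254615,  0.20645276,  0.97845326]])}
```

View pics/scene0.png

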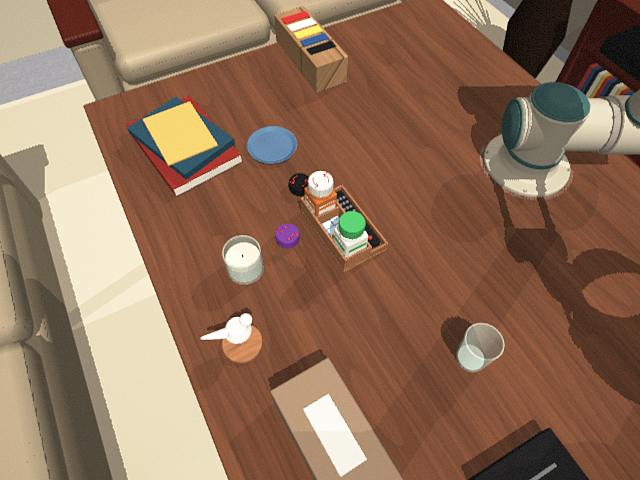

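View pics/top0.png

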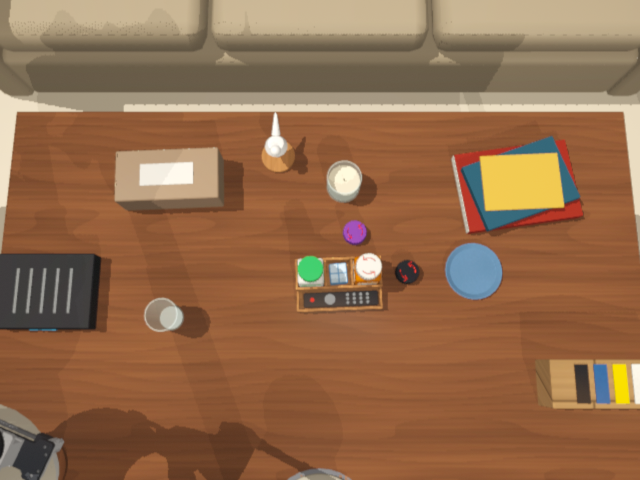

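Top view: white cap on the amber bottle at (369,266), black look-alike on the table at (407,272), purple one at (355,233), green cap at (310,268), dish at (473,271). In the scene view they are at (320,184), (299,184), (287,236), (352,224) and (272,145). The white one on the amber bottle is meant, because its colour matches and it stands in the caddy well. I'll confirm that in a crop.

```bash
cat > h.py <<'E'
import numpy as np, cv2
from bench import bot, optics
def ray(n,u,v):
    p=optics.camera_params(n); f=240/np.tan(np.radians(p['fovy']/2))
    d=p['attitude']@np.array([(u-p['cx'])/f,-(v-p['cy'])/f,-1]); return p['origin'],d/np.linalg.norm(d)
def plane(n,uv,z):
    o,d=ray(n,*uv); return o+d*(z-o[2])/d[2]
def tri(a,b):
    o1,d1=ray("scene",*a);o2,d2=ray("top",*b)
    s=np.linalg.lstsq(np.c_[d1,-d2],o2-o1,rcond=None)[0]
    p,q=o1+s[0]*d1,o2+s[1]*d2
    return (p+q)/2,np.linalg.norm(p-q)
def blob(mask,near,r=60):
    m=np.zeros_like(mask);cv2.circle(m,near,r,255,-1)
    cs=cv2.findContours(cv2.morphologyEx(mask&m,cv2.MORPH_CLOSE,np.ones((5,5))),cv2.RETR_EXTERNAL,cv2.CHAIN_APPROX_NONE)[0]
    c=max(cs,key=cv2.contourArea); return c
E
python3 - <<'E'
from h import *
S=cv2.imread('pics/scene0.png');T=cv2.imread('pics/top0.png')
def cen(c):
    return cv2.fitEllipse(cv2.convexHull(c)) 
out={}
for n,im,cap,gr,di in(("scene",S,(320,182),(352,224),(272,145)),("top",T,(369,266),(310,268),(473,271))):
    h=cv2.cvtColor(im,cv2.COLOR_BGR2HSV)
    w=cv2.inRange(h,(0,0,150),(180,70,255)); g=cv2.inRange(h,(50,120,50),(80,255,255)); b=cv2.inRange(h,(98,90,60),(118,255,255))
    for k,m,p,r in(("cap",w,cap,20),("green",g,gr,30),("dish",b,di,45)):
        e=cen(blob(m,p,r)); out[n,k]=e[0]; print(n,k,np.round(e[0],1),np.round(e[1],1))
for k in("cap","green","dish"):
    print(k,tri(out["scene",k],out["top",k]))
a=cv2.resize(T[240:300,330:410],None,fx=5,fy=5,interpolation=2);b=cv2.resize(S[155:215,285:365],None,fx=5,fy=5,interpolation=2)
c=cv2.resize(T[250:320,285:391],(400,264),interpolation=2)
cv2.imwrite('pics/c1.png',np.vstack([np.hstack([a,b]),np.hstack([c,c*0])]))
E
```

```text
scene cap [320.3 183.5] [25.5 27. ]
scene green [351.5 224.3] [26.9 27.9]
scene dish [271.5 144.6] [36.5 49.3]
top cap [368.3 265.9] [25.7 26.4]
top green [310.  268.2] [24.1 24.9]
top dish [473.3 270.8] [52.7 56.1]
cap (array([ 0.54316829, -0.10473129,  0.11988136]), np.float64(0.0038896185839326636))
green (array([0.53787844, 0.01964836, 0.12079049]), np.float64(0.004093762938379538))
dish (array([ 0.55007707, -0.35714567,  0.00725701]), np.float64(0.0028616179742336186))
```

View pics/c1.png

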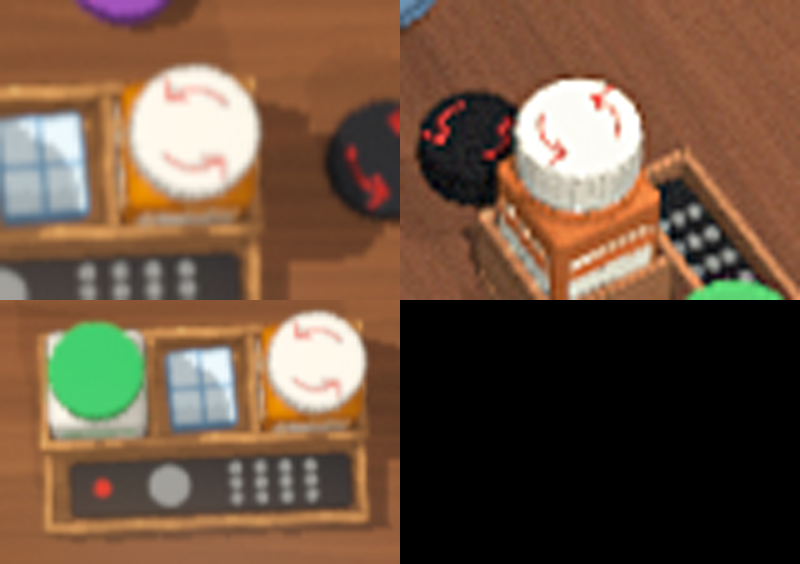

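The crop confirms it: the white ribbed cap with two red arrows stands on the amber bottle at the −y end of the caddy. Next I'll refine the cap-top centre using its extreme edges.

```bash
python3 - <<'E'
from h import *
S=cv2.imread('pics/scene0.png');T=cv2.imread('pics/top0.png')
def top(im,p,r,mode):
    h=cv2.cvtColor(im,cv2.COLOR_BGR2HSV); w=cv2.inRange(h,(0,0,100),(180,80,255)) if mode else cv2.inRange(h,(50,120,50),(80,255,255))
    m=np.zeros_like(w);cv2.circle(m,p,r,255,-1);c=blob(w&m,p,r)
    return cv2.boundingRect(c)
res={}
for k,mode,ps,pt in(("cap",1,(320,183),(369,266)),("green",0,(352,224),(310,268))):
    s=top(S,ps,17,mode);t=top(T,pt,16,mode);print(k,s,t)
    z=.1325
    def c(b,n):
        # width = diameter; upper edge belongs to the top disc
        u=b[0]+b[2]/2-.5; p=optics.camera_params(n);d=ray(n,u,b[1]+b[3]/2)[1]
        return (u,b[1]-.5+abs(d[2])*b[2]/2)
    a,b=c(s,"scene"),c(t,"top"); res[k]=tri(a,b);print(a,b,res[k],plane("scene",a,z),plane("top",b,z))
E
```

```text
cap (308, 171, 26, 27) (356, 253, 26, 27)
(320.5, np.float64(180.654375910122)) (368.5, np.float64(265.2996181417103)) (array([ 0.542964  , -0.10431774,  0.12981877]), np.float64(0.00377649845427342)) [ 0.54275581 -0.10095198  0.1325    ] [ 0.54398362 -0.10535283  0.1325    ]
green (339, 211, 27, 28) (298, 256, 25, 25)
(352.0, np.float64(221.68418950999248)) (310.0, np.float64(267.85408890115554)) (array([0.53729774, 0.01948802, 0.12984294]), np.float64(0.004083682465104567)) [0.53699186 0.02249615 0.1325    ] [0.53837404 0.01803324 0.1325    ]
```

```bash
python3 -m pendant '[{"tx":-0.543,"ty":-0.470,"tz":0.01,"yaw":2.723},{"tx":-0.543,"ty":-0.470,"tz":0.01,"yaw":2.723},{"tx":-0.543,"ty":-0.470,"tz":0.01,"yaw":2.723},{"tx":-0.543,"ty":-0.470,"tz":0.01,"yaw":2.723},{"tx":-0.543,"ty":-0.470,"tz":0.01,"yaw":2.723},{"tx":-0.543,"ty":-0.470,"tz":0.01,"yaw":2.723},{"tx":-0.543,"ty":-0.470,"tz":0.01,"yaw":2.723},{"tx":-0.543,"ty":-0.470,"tz":0.01,"yaw":2.723},{"tx":-0.543,"ty":-0.470,"tz":0.01,"yaw":2.723},{"tx":-0.543,"ty":-0.470,"tz":0.01,"yaw":2.723},{"tx":-0.543,"ty":-0.470,"tz":0.01,"yaw":2.723},{"tx":-0.543,"ty":-0.470,"tz":0.01,"yaw":2.723},{"tx":-0.543,"ty":-0.470,"tz":0.01,"yaw":2.723},{"tx":-0.543,"ty":-0.470,"tz":0.01,"yaw":2.723},{"tx":-0.543,"ty":-0.470,"tz":0.01,"yaw":2.723},{"tx":-0.543,"ty":-0.470,"tz":0.01,"yaw":2.723},{"tx":-0.543,"ty":-0.470,"tz":0.01,"yaw":2.723},{"tx":-0.543,"ty":-0.470,"tz":0.01,"yaw":2.723},{"tx":-0.543,"ty":-0.470,"tz":0.01,"yaw":2.723},{"tx":-0.543,"ty":-0.470,"tz":0.01,"yaw":2.723}]'
python3 -c "
from bench import bot,optics
import cv2
o=bot.get_obs();print(o['tool_rot'],o['q'],o['tcp_pos'])
im=optics.camera('scene')[:,:,::-1]
cv2.imwrite('pics/s1.png',cv2.resize(im[80:290,180:460],None,fx=2.8,fy=2.8,interpolation=2))"
```

```text
time: 2.1
tcp_pos: [0.5432, -0.1026, 0.2091]
tool_rot: [[0.999, 0.043, -0.001], [0.043, -0.999, 0.0], [-0.001, -0.0, -1.0]]
force: [0.3, 0.6, -0.0]
grip_width: 0.0937
grip_force: 0.0
[[ 9.99065117e-01  4.32254956e-02 -6.69094939e-04]
 [ 4.32257293e-02 -9.99065274e-01  3.38825058e-04]
 [-6.53823637e-04 -3.67430413e-04 -9.99999719e-01]] [-1.79090903e+01  1.42688089e+01  8.98938635e+01  6.89211976e-03
  7.58797762e+01  6.96118084e+01] [ 0.54322639 -0.10257242  0.2091418 ]
```

View pics/s1.png

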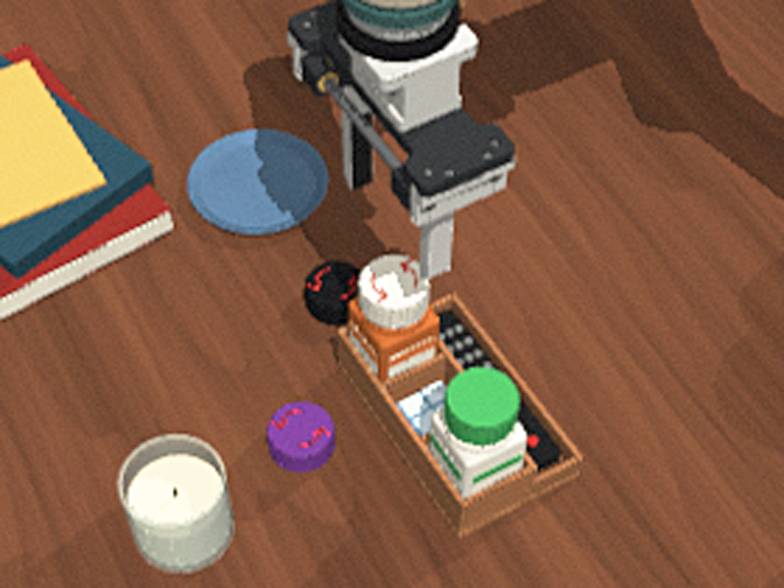

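The hand hovers open above the white cap; in the crop its fingers straddle the cap at (395,290) in y. I'll descend until the tips are about 4 mm above the cap's lower edge.

```bash
python3 -m pendant '[{"tz":0.03,"ty":0.001},{"tz":0.05,"ty":0.001},{"tz":0.065,"ty":0.001},{"tz":0.075,"ty":0.001},{"tz":0.084,"ty":0.001},{"tz":0.084,"ty":0.001},{"tz":0.084,"ty":0.001}]'
python3 -c "
from bench import bot,optics
import cv2
o=bot.get_obs();print(o['force'],o['moment'])
im=optics.camera('scene')[:,:,::-1]
cv2.imwrite('pics/s2.png',cv2.resize(im[120:240,250:390],None,fx=5,fy=5,interpolation=2))"
```

```text
[-0.16158804  0.40503081  0.28301918] [-0.06666339  0.16854231  0.00404789]$[0]: bad value
```

View pics/s2.png

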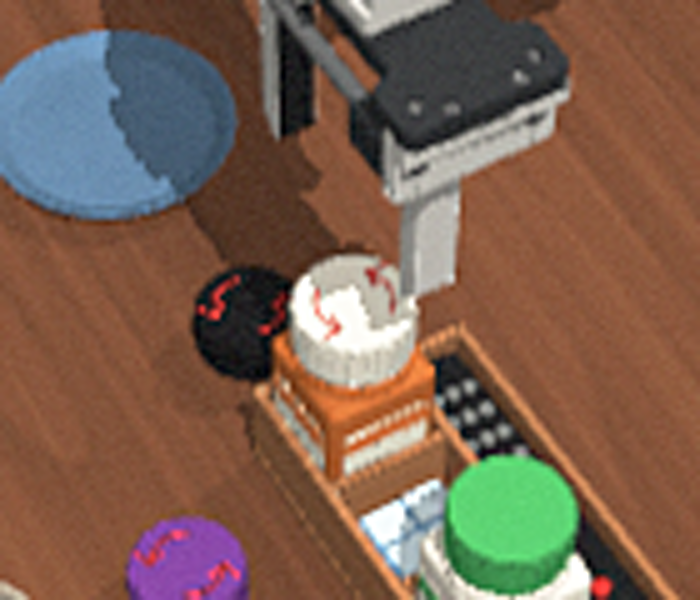

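The move was refused, and the picture shows the hand still hovering. I'll try again with all four keys in each row.

```bash
python3 -m pendant '[{"tx":0,"ty":0.001,"tz":0.03,"yaw":0},{"tx":0,"ty":0.001,"tz":0.05,"yaw":0},{"tx":0,"ty":0.001,"tz":0.065,"yaw":0},{"tx":0,"ty":0.001,"tz":0.075,"yaw":0},{"tx":0,"ty":0.001,"tz":0.084,"yaw":0},{"tx":0,"ty":0.001,"tz":0.084,"yaw":0},{"tx":0,"ty":0.001,"tz":0.084,"yaw":0}]'
python3 -c "
from bench import bot,optics
import cv2
o=bot.get_obs();print(o['force'],o['moment'])
im=optics.camera('scene')[:,:,::-1]
cv2.imwrite('pics/s3.png',cv2.resize(im[120:240,250:390],None,fx=5,fy=5,interpolation=2))"
```

```text
time: 2.9
tcp_pos: [0.5439, -0.1038, 0.1258]
tool_rot: [[0.999, 0.041, 0.001], [0.041, -0.999, -0.0], [0.001, 0.0, -1.0]]
force: [0.1, 0.6, 1.3]
grip_width: 0.0942
grip_force: 0.0
[0.13911398 0.60260546 1.25908126] [0.00981214 0.11701625 0.03359623]
```

View pics/s3.png

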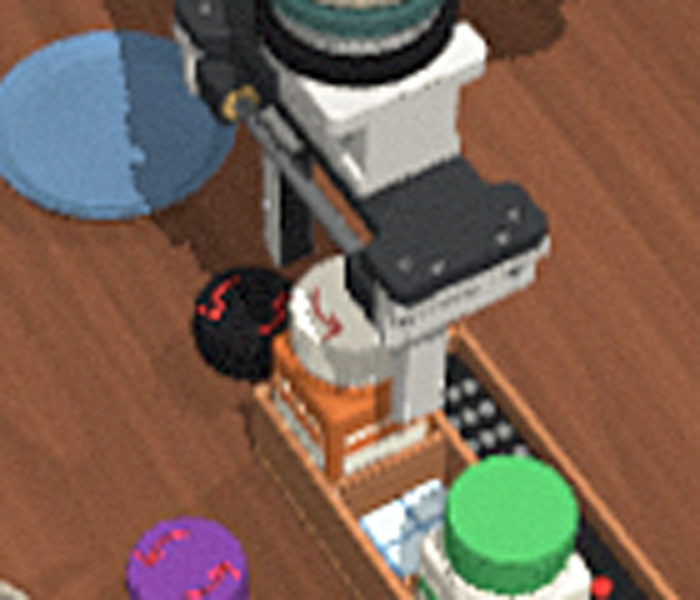

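The fingers straddle the cap evenly: the tip midpoint is about (355,336), against the cap axis at about (352,332), so within 2 mm. I'll close now.

```bash
python3 -m pendant '[{"tx":0,"ty":0,"tz":0,"yaw":0},{"tx":0,"ty":0,"tz":0,"yaw":0},{"tx":0,"ty":0,"tz":0,"yaw":0},{"tx":0,"ty":0,"tz":0,"yaw":0},{"tx":0,"ty":0,"tz":0,"yaw":0},{"tx":0,"ty":0,"tz":0,"yaw":0},{"tx":0,"ty":0,"tz":0,"yaw":0},{"tx":0,"ty":0,"tz":0,"yaw":0}]' 1
```

```text
time: 3.75
tcp_pos: [0.5435, -0.1038, 0.1255]
tool_rot: [[0.999, 0.041, 0.0], [0.041, -0.999, -0.0], [0.0, 0.0, -1.0]]
force: [0.2, -0.3, 0.4]
grip_width: 0.0518
grip_force: 30.0
```

```bash
python3 -m pendant '[{"tx":0,"ty":0,"tz":0.001,"yaw":0},{"tx":0,"ty":0,"tz":0.002,"yaw":0},{"tx":0,"ty":0,"tz":0.003,"yaw":0},{"tx":0,"ty":0,"tz":0.003,"yaw":0}]'
```

```text
time: 4.15
tcp_pos: [0.5436, -0.1038, 0.1225]
tool_rot: [[0.999, 0.041, 0.0], [0.041, -0.999, -0.0], [0.0, 0.0, -1.0]]
force: [0.4, -1.4, 1.4]
grip_width: 0.0514
grip_force: 30.0
```

```bash
python3 -m pendant '[{"tx":0,"ty":0,"tz":0.001,"yaw":0},{"tx":0,"ty":0,"tz":0.002,"yaw":0},{"tx":0,"ty":0,"tz":0.002,"yaw":0}]'
```

```text
time: 4.45
tcp_pos: [0.5438, -0.104, 0.1209]
tool_rot: [[0.999, 0.041, 0.001], [0.041, -0.999, -0.001], [0.001, 0.001, -1.0]]
force: [-1.6, -0.7, 5.9]
grip_width: 0.0515
grip_force: 30.0
```

```bash
python3 -m pendant '[{"tx":0,"ty":0,"tz":0.001,"yaw":0},{"tx":0,"ty":0,"tz":0.002,"yaw":0},{"tx":0,"ty":0,"tz":0.002,"yaw":0}]'
```

```text
time: 4.75
tcp_pos: [0.544, -0.104, 0.1196]
tool_rot: [[0.999, 0.041, 0.001], [0.041, -0.999, -0.001], [0.001, 0.001, -1.0]]
force: [-1.9, -1.6, 8.9]
grip_width: 0.0519
grip_force: 30.0
```

```bash
python3 -m pendant '[{"tx":0,"ty":0,"tz":0.001,"yaw":0},{"tx":0,"ty":0,"tz":0.002,"yaw":0},{"tx":0,"ty":0,"tz":0.002,"yaw":0}]'
```

```text
time: 5.05
tcp_pos: [0.5442, -0.104, 0.1182]
tool_rot: [[0.999, 0.041, 0.002], [0.041, -0.999, -0.001], [0.002, 0.001, -1.0]]
force: [-2.2, -1.2, 10.8]
grip_width: 0.0517
grip_force: 30.0
```

```bash
python3 -m pendant '[{"tx":0,"ty":0,"tz":0.001,"yaw":0},{"tx":0,"ty":0,"tz":0.0015,"yaw":0},{"tx":0,"ty":0,"tz":0.0015,"yaw":0}]'; python3 -c "
from bench import bot
print(bot.get_obs()['force'],bot.get_obs()['moment'])"
```

```text
time: 5.35
tcp_pos: [0.5444, -0.1041, 0.1173]
tool_rot: [[0.999, 0.041, 0.003], [0.041, -0.999, -0.001], [0.003, 0.001, -1.0]]
force: [-2.5, -0.4, 13.5]
grip_width: 0.0515
grip_force: 30.0
[-2.47071888 -0.35525306 13.47396505] [-0.14023245  0.65734763  0.0101395 ]
```

```bash
python3 -m pendant '[{"tx":0,"ty":0,"tz":0.001,"yaw":0},{"tx":0,"ty":0,"tz":0.002,"yaw":0},{"tx":0,"ty":0,"tz":0.002,"yaw":0}]'; python3 -c "
from bench import bot
print(bot.get_obs()['force'],bot.get_obs()['moment'])"
```

```text
time: 5.65
tcp_pos: [0.5446, -0.1041, 0.1167]
tool_rot: [[0.999, 0.041, 0.004], [0.041, -0.999, -0.001], [0.004, 0.002, -1.0]]
force: [-4.5, -0.4, 21.6]
grip_width: 0.0518
grip_force: 30.0
[-4.4536246  -0.43810784 21.58513334] [0.00793151 1.13480374 0.00760883]
```

```bash
python3 -m pendant '[{"tx":0,"ty":0,"tz":-0.0007,"yaw":0},{"tx":0,"ty":0,"tz":-0.0007,"yaw":0}]'; python3 -c "
from bench import bot
print(bot.get_obs()['force'],bot.get_obs()['moment'])"
```

```text
time: 5.85
tcp_pos: [0.5446, -0.1041, 0.1168]
tool_rot: [[0.999, 0.041, 0.004], [0.041, -0.999, -0.001], [0.004, 0.002, -1.0]]
force: [-3.2, -0.8, 17.5]
grip_width: 0.0516
grip_force: 30.0
[-3.19590516 -0.8335813  17.46948326] [-0.09898558  0.86018402  0.04190559]
```

```bash
python3 -m pendant '[{"tx":0,"ty":0,"tz":0,"yaw":-0.06},{"tx":0,"ty":0,"tz":0,"yaw":-0.12},{"tx":0,"ty":0,"tz":0,"yaw":-0.18},{"tx":0,"ty":0,"tz":0,"yaw":-0.18}]'; python3 -c "
from bench import bot
print(bot.get_obs()['force'],bot.get_obs()['moment'])"
```

```text
time: 6.25
tcp_pos: [0.5448, -0.1036, 0.1167]
tool_rot: [[0.976, 0.22, 0.004], [0.22, -0.976, -0.0], [0.004, 0.001, -1.0]]
force: [-2.3, 0.9, 17.3]
grip_width: 0.0518
grip_force: 30.0
[-2.32110746  0.89401181 17.3167567 ] [0.15337045 0.71785762 0.1068379 ]
```

```bash
python3 -m pendant '[{"tx":0,"ty":0,"tz":0,"yaw":-0.07},{"tx":0,"ty":0,"tz":0,"yaw":-0.14},{"tx":0,"ty":0,"tz":0,"yaw":-0.21},{"tx":0,"ty":0,"tz":0,"yaw":-0.28},{"tx":0,"ty":0,"tz":0,"yaw":-0.28}]'; python3 -c "
from bench import bot
print(bot.get_obs()['force'],bot.get_obs()['moment'])"
```

```text
time: 6.75
tcp_pos: [0.5449, -0.1035, 0.1167]
tool_rot: [[0.877, 0.481, 0.004], [0.481, -0.877, -0.0], [0.004, 0.002, -1.0]]
force: [-2.8, 0.8, 16.6]
grip_width: 0.0517
grip_force: 30.0
[-2.78622037  0.80749016 16.56319932] [0.19719959 0.71791773 0.06208844]
```

```bash
python3 -m pendant '[{"tx":0,"ty":0,"tz":0,"yaw":-0.08},{"tx":0,"ty":0,"tz":0,"yaw":-0.16},{"tx":0,"ty":0,"tz":0,"yaw":-0.24},{"tx":0,"ty":0,"tz":0,"yaw":-0.32},{"tx":0,"ty":0,"tz":0,"yaw":-0.40},{"tx":0,"ty":0,"tz":0,"yaw":-0.48},{"tx":0,"ty":0,"tz":0,"yaw":-0.56},{"tx":0,"ty":0,"tz":0,"yaw":-0.62},{"tx":0,"ty":0,"tz":0,"yaw":-0.62}]'; python3 -c "
from bench import bot
print(bot.get_obs()['force'],bot.get_obs()['moment'])"
```

```text
time: 7.65
tcp_pos: [0.5443, -0.103, 0.1167]
tool_rot: [[0.434, 0.901, 0.003], [0.901, -0.434, 0.001], [0.002, 0.002, -1.0]]
force: [-3.3, 1.0, 18.4]
grip_width: 0.0519
grip_force: 30.0
[-3.3386586   1.01551712 18.41960851] [0.33242968 0.80715482 0.0529863 ]
```

```bash
python3 -m pendant '[{"tx":0,"ty":0,"tz":-0.003,"yaw":0},{"tx":0,"ty":0,"tz":-0.006,"yaw":0},{"tx":0,"ty":0,"tz":-0.010,"yaw":0},{"tx":0,"ty":0,"tz":-0.014,"yaw":0},{"tx":0,"ty":0,"tz":-0.018,"yaw":0},{"tx":0,"ty":0,"tz":-0.022,"yaw":0},{"tx":0,"ty":0,"tz":-0.022,"yaw":0}]'; python3 -c "
from bench import bot
print(bot.get_obs()['force'],bot.get_obs()['moment'])"
```

```text
time: 8.35
tcp_pos: [0.5436, -0.1038, 0.1359]
tool_rot: [[0.435, 0.9, 0.0], [0.9, -0.435, -0.0], [0.0, 0.0, -1.0]]
force: [-0.1, -0.7, -0.7]
grip_width: 0.0518
grip_force: 30.0
[-0.116377   -0.67179238 -0.686212  ] [-0.03333546  0.0673493  -0.02121256]
```

```bash
python3 -m pendant '[{"tx":0,"ty":0,"tz":-0.006,"yaw":0},{"tx":0,"ty":0,"tz":-0.014,"yaw":0},{"tx":0,"ty":0,"tz":-0.024,"yaw":0},{"tx":0,"ty":0,"tz":-0.034,"yaw":0},{"tx":0,"ty":0,"tz":-0.044,"yaw":0},{"tx":0,"ty":0,"tz":-0.054,"yaw":0},{"tx":0,"ty":0,"tz":-0.054,"yaw":0}]'; python3 -c "
from bench import bot,optics
import cv2
print(bot.get_obs()['force'],bot.get_obs()['tcp_pos'],bot.get_obs()['tool_rot'],bot.get_obs()['q'])
im=optics.camera('scene')[:,:,::-1]
cv2.imwrite('pics/s4.png',cv2.resize(im[100:260,220:430],None,fx=3.7,fy=3.7,interpolation=2))"
```

```text
time: 9.05
tcp_pos: [0.5446, -0.104, 0.1916]
tool_rot: [[0.435, 0.9, 0.003], [0.9, -0.435, -0.001], [0.001, 0.004, -1.0]]
force: [0.5, -0.2, -0.2]
grip_width: 0.0518
grip_force: 30.0
[ 0.53489113 -0.17107624 -0.22412227] [ 0.54457894 -0.10397821  0.19161544] [[ 4.34948002e-01  9.00448869e-01  3.47428627e-03]
 [ 9.00455363e-01 -4.34947285e-01 -9.98927930e-04]
 [ 6.11647855e-04  3.56292141e-03 -9.99993466e-01]] [-1.80053789e+01  1.49090948e+01  9.15674545e+01  7.41185275e-03
  7.33164454e+01  7.77455888e+00]
```

View pics/s4.png

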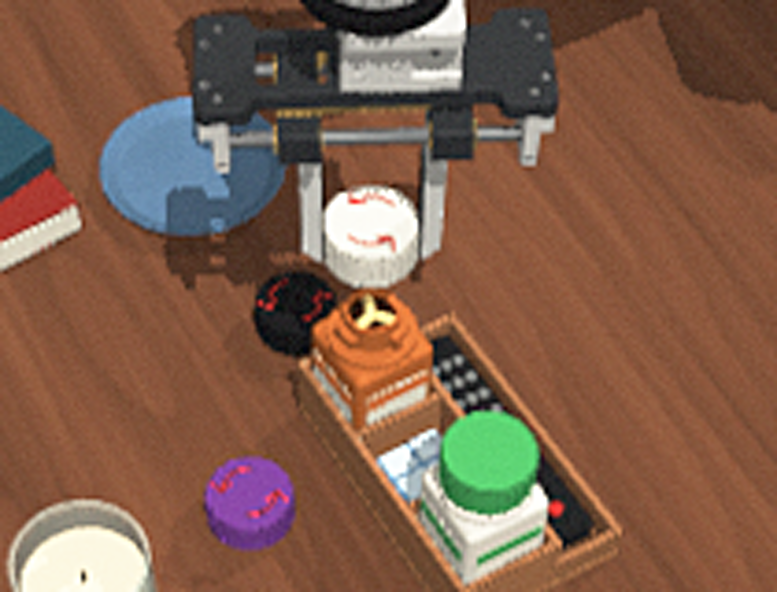

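The cap is in the hand at crop (370,235), and the open amber bottle is still upright in its well. On to the dish at (0.550, −0.357).

```bash
python3 -m pendant '[{"tx":-0.027,"ty":0.014,"tz":0,"yaw":0},{"tx":-0.062,"ty":0.032,"tz":0,"yaw":0},{"tx":-0.097,"ty":0.050,"tz":0,"yaw":0},{"tx":-0.132,"ty":0.068,"tz":0,"yaw":0},{"tx":-0.167,"ty":0.086,"tz":0,"yaw":0},{"tx":-0.202,"ty":0.103,"tz":0.02,"yaw":0},{"tx":-0.2254,"ty":0.115,"tz":0.05,"yaw":0},{"tx":-0.2254,"ty":0.115,"tz":0.08,"yaw":0},{"tx":-0.2254,"ty":0.115,"tz":0.105,"yaw":0},{"tx":-0.2254,"ty":0.115,"tz":0.105,"yaw":0},{"tx":-0.2254,"ty":0.115,"tz":0.105,"yaw":0}]'; python3 - <<'E'
from h import *
print(bot.get_obs()['force'],bot.get_obs()['tcp_pos'])
o=np.array(bot.get_obs()['tcp_pos'])
S=optics.camera('scene')[:,:,::-1].copy();T=optics.camera('top')[:,:,::-1].copy()
cv2.imwrite('pics/t5.png',np.hstack([cv2.resize(S[90:210,210:330],(480,480),interpolation=2),cv2.resize(T[215:325,410:483],(319,480),interpolation=2)]))
E
```

```text
time: 10.2
tcp_pos: [0.5488, -0.3565, 0.0843]
tool_rot: [[0.435, 0.9, -0.001], [0.9, -0.435, 0.001], [0.0, -0.001, -1.0]]
force: [0.2, -1.2, 0.2]
grip_width: 0.0518
grip_force: 30.0
[ 0.24563599 -1.18091271  0.16800221] [ 0.54884923 -0.35647275  0.08430006]
```

View pics/t5.png

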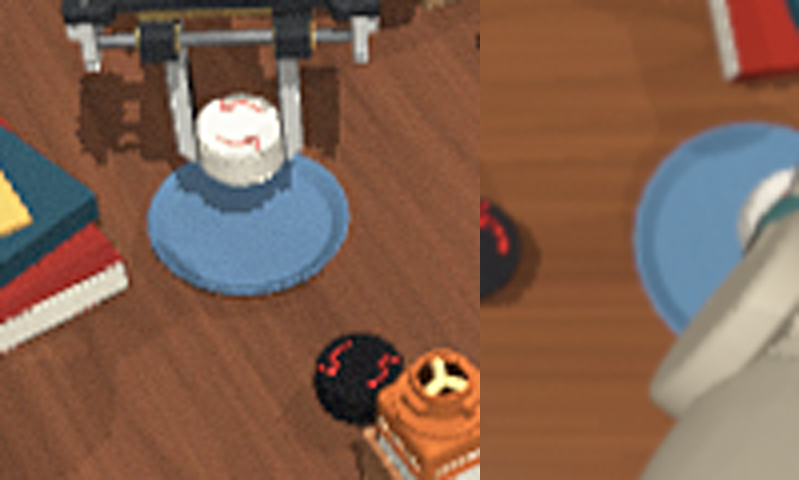

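The cap hangs over the middle of the dish, with both in the scene column at about x=240 of the crop. I'll lower it to just above the floor.

```bash
python3 -m pendant '[{"tx":0,"ty":0,"tz":0.02,"yaw":0},{"tx":0,"ty":0,"tz":0.038,"yaw":0},{"tx":0,"ty":0,"tz":0.048,"yaw":0},{"tx":0,"ty":0,"tz":0.054,"yaw":0},{"tx":0,"ty":0,"tz":0.056,"yaw":0},{"tx":0,"ty":0,"tz":0.056,"yaw":0},{"tx":0,"ty":0,"tz":0.056,"yaw":0}]'
```

```text
time: 11.0
tcp_pos: [0.5495, -0.357, 0.0295]
tool_rot: [[0.435, 0.9, 0.001], [0.9, -0.435, -0.001], [-0.0, 0.002, -1.0]]
force: [0.6, -0.2, -0.7]
grip_width: 0.0515
grip_force: 30.0
```

```bash
python3 -m pendant '[{"tx":0,"ty":0,"tz":0.001,"yaw":0},{"tx":0,"ty":0,"tz":0.002,"yaw":0},{"tx":0,"ty":0,"tz":0.002,"yaw":0}]'
```

```text
time: 11.3
tcp_pos: [0.549, -0.3566, 0.0267]
tool_rot: [[0.435, 0.9, 0.0], [0.9, -0.435, 0.0], [0.0, 0.0, -1.0]]
force: [-0.0, 0.2, 0.4]
grip_width: 0.0515
grip_force: 30.0
```

```bash
python3 -m pendant '[{"tx":0,"ty":0,"tz":0.001,"yaw":0},{"tx":0,"ty":0,"tz":0.001,"yaw":0},{"tx":0,"ty":0,"tz":0.001,"yaw":0}]'
```

```text
time: 11.6
tcp_pos: [0.549, -0.3566, 0.0255]
tool_rot: [[0.435, 0.9, -0.0], [0.9, -0.435, 0.0], [0.0, -0.0, -1.0]]
force: [0.9, -0.6, -0.8]
grip_width: 0.0519
grip_force: 30.0
```

```bash
python3 -m pendant '[{"tx":0,"ty":0,"tz":0.001,"yaw":0},{"tx":0,"ty":0,"tz":0.001,"yaw":0},{"tx":0,"ty":0,"tz":0.001,"yaw":0}]'
```

```text
time: 11.9
tcp_pos: [0.549, -0.3566, 0.0246]
tool_rot: [[0.435, 0.9, -0.0], [0.9, -0.435, 0.0], [0.0, -0.0, -1.0]]
force: [-0.9, -0.4, -0.3]
grip_width: 0.0516
grip_force: 30.0
```

```bash
python3 -m pendant '[{"tx":0,"ty":0,"tz":0.001,"yaw":0},{"tx":0,"ty":0,"tz":0.001,"yaw":0},{"tx":0,"ty":0,"tz":0.001,"yaw":0}]'
```

```text
time: 12.2
tcp_pos: [0.5491, -0.3567, 0.024]
tool_rot: [[0.435, 0.9, 0.0], [0.9, -0.435, -0.0], [-0.0, 0.0, -1.0]]
force: [-1.0, -0.4, 1.7]
grip_width: 0.0519
grip_force: 30.0
```

```bash
python3 -m pendant '[{"tx":0,"ty":0,"tz":0.001,"yaw":0},{"tx":0,"ty":0,"tz":0.001,"yaw":0},{"tx":0,"ty":0,"tz":0.001,"yaw":0}]'
```

```text
time: 12.5
tcp_pos: [0.5492, -0.3567, 0.0239]
tool_rot: [[0.435, 0.9, 0.001], [0.9, -0.435, -0.0], [-0.0, 0.001, -1.0]]
force: [-1.3, 1.6, 7.2]
grip_width: 0.0516
grip_force: 30.0
```

The cap is on the floor, at z ≈ 0.024 as predicted. I'll relax the pressure, open part way so the fingers stay inside the rim, and then rise.

```bash
python3 -m pendant '[{"tx":0,"ty":0,"tz":-0.001,"yaw":0},{"tx":0,"ty":0,"tz":-0.001,"yaw":0}]'; python3 -m pendant '[{"tx":0,"ty":0,"tz":0,"yaw":0},{"tx":0,"ty":0,"tz":0,"yaw":0},{"tx":0,"ty":0,"tz":0,"yaw":0},{"tx":0,"ty":0,"tz":0,"yaw":0}]' 0.32
```

```text
time: 12.7
tcp_pos: [0.5491, -0.3567, 0.024]
tool_rot: [[0.435, 0.9, 0.0], [0.9, -0.435, -0.0], [-0.0, 0.0, -1.0]]
force: [-0.5, 1.2, 4.4]
grip_width: 0.052
grip_force: 30.0
time: 13.1
tcp_pos: [0.5489, -0.3565, 0.0233]
tool_rot: [[0.435, 0.9, -0.0], [0.9, -0.435, 0.0], [0.0, -0.0, -1.0]]
force: [-0.9, -0.3, -0.0]
grip_width: 0.0635
grip_force: 0.0
```

```bash
python3 -m pendant '[{"tx":0,"ty":0,"tz":-0.005,"yaw":0},{"tx":0,"ty":0,"tz":-0.015,"yaw":0},{"tx":0,"ty":0,"tz":-0.03,"yaw":0},{"tx":0,"ty":0,"tz":-0.06,"yaw":0},{"tx":0,"ty":0,"tz":-0.10,"yaw":0},{"tx":0,"ty":0,"tz":-0.15,"yaw":0},{"tx":-0.04,"ty":-0.02,"tz":-0.18,"yaw":0},{"tx":-0.08,"ty":-0.04,"tz":-0.18,"yaw":0},{"tx":-0.12,"ty":-0.06,"tz":-0.18,"yaw":0},{"tx":-0.15,"ty":-0.08,"tz":-0.18,"yaw":0},{"tx":-0.15,"ty":-0.08,"tz":-0.18,"yaw":0},{"tx":-0.15,"ty":-0.08,"tz":-0.18,"yaw":0}]'; python3 - <<'E'
from h import *
S=optics.camera('scene')[:,:,::-1].copy();T=optics.camera('top')[:,:,::-1].copy()
cv2.imwrite('pics/t6.png',np.hstack([cv2.resize(S[90:260,210:400],(480,430),interpolation=2),cv2.resize(T[225:315,440:507],(320,430),interpolation=2)]))
for n,im,di in(("scene",S,(272,145)),("top",T,(473,271))):
    h=cv2.cvtColor(im,cv2.COLOR_BGR2HSV)
    for m,r in((cv2.inRange(h,(98,90,40),(118,255,255)),45),(cv2.inRange(h,(0,0,130),(180,70,255)),25)):
        try: e=cv2.fitEllipse(cv2.convexHull(blob(m,di,r)));print(n,np.round(e[:2],1))
        except Exception as x: print(n,x)
E
```

```text
time: 14.3
tcp_pos: [0.4115, -0.4573, 0.2046]
tool_rot: [[0.437, 0.9, 0.001], [0.9, -0.437, -0.0], [0.0, 0.001, -1.0]]
force: [1.0, 1.6, -0.6]
grip_width: 0.064
grip_force: 0.0
scene [[271.5 144.6]
 [ 36.3  49.3]]
scene [[272.4 138.3]
 [ 24.2  29.8]]
top [[473.3 270.9]
 [ 52.8  56.1]]
top [[475.1 270.6]
 [ 25.7  26.9]]
```

View pics/t6.png

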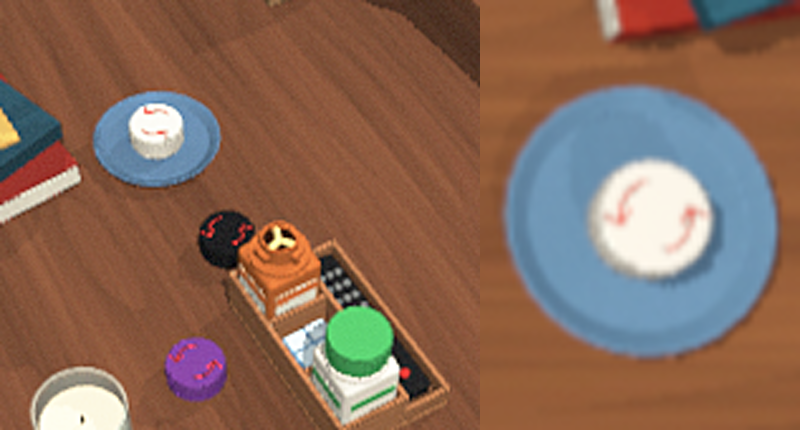

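The cap lies flat and right way up, centred in the dish; its offset in the top view matches the parallax from its height. The bottle is open and upright, and the bystanders are where they were.

```bash
python3 -c "
from bench import bot
print(bot.job_done())"
```

```text
the job is handed in; nothing more can be done
None
```

I opened the amber bottle and set its cap flat, right way up, in the middle of the blue dish; the bottle stands upright in its well, nothing else I could see had moved, and the job was handed in at about 14 s.

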